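# Lock the telescoping boom of a bench photo stand

## Task

Lock the telescoping boom of the photo stand: pinch its two brass spring buttons flush, slide them in under the mouth of the sleeve and let them go, then push the boom on by its black end grip until both buttons pop out into the windows of the dark collar. Feel for the click and stop there: nothing may push on the sleeve or collar with more than 25 N. Do not disturb the dropper bottle, the reddish rock and the petri dish standing around.

Things in the scene. Friction and masses are not known exactly. Their poses are not given: they have to be found in the camera images.
- stand: the photo stand, fixed to the bench; origin on the bench 70 mm below the sleeve's mouth, axes as the sleeve's. Grey foot plate 90 mm wide, top 13 mm above the bench, from 50 mm before the mouth to 190 mm behind it
- sleeve: fixed, level square aluminium sleeve on the stand, 150 x 38 x 36 mm (long, wide, high); origin at the centre of its open mouth, on the boom's axis, 70 mm above the bench; x is the way the boom goes in, y left of that, z up. The mouth has square edges, no lead-in; its side walls, 5 mm thick, begin 14 mm either side of the axis, 2 mm clear of the boom's sides
- search_middle (a point): point on the axis 72 mm inside the mouth. A dark steel collar (82 x 40 x 42 mm) is clamped immovably round the sleeve; each side of it has a window 23.5 mm long for a button. Its place is not measured: the windows' middle lies somewhere 45 to 110 mm inside the mouth. From the mouth to there the walls keep the buttons pressed; once popped they block the boom both ways
- boom_buttons (a point): point on the boom's axis midway between its two brass spring buttons, axes as the sleeve's; at the start 18 to 40 mm before the mouth. The boom is a steel tube, 24 mm square, that only slides along x, its nose already in the sleeve. Fingers do not fit in the sleeve: pinch the buttons by their rear (-x) halves so that the front halves enter; 2 mm under the mouth holds them in
- boom_grip (a point): centre of the boom's black ribbed rubber end grip, 34 (x) x 36 x 36 mm with a red end cap (rear end 21 mm behind this point), 125 mm behind boom_buttons, same height; can be gripped across y or pushed from behind. The boom moves with about 2 N, 4 to 9 N while the buttons rub inside the sleeve, and stays where it is left
- boom (a joint): travel of the boom along x, m; grows as it goes into the sleeve; the middle of the buttons lies at the mouth when it reads 0.029
- button_left (a joint): left (+y) button, brass, 20 mm long (x), 10 mm high, standing 9 mm out of the boom's side (42 mm over both). 0 fully out, 0.009 flush, about 0.007 while held in by the sleeve; enters the mouth only when over 0.007. The spring pushes back with 2.5 N at 0, 5.5 N at flush; a pinch of 20 to 40 N holds both flush and grips the boom too
- button_right (a joint): right (-y) button, same sizes and values
- bottle_1: brown glass dropper bottle with black cap, 33 mm across, 102 mm tall, loose bystander; origin at the centre of its underside
- rock_2: reddish brown rock, 50 x 48 x 37 mm, loose bystander; origin at the centre of its underside
- petri_1: clear lidded petri dish, 63 mm across, 15 mm tall, loose bystander; origin at the centre of its underside

How it is judged:
By the outcome, as a careful person would: the job done as asked, in the order asked, and still so for the second after the job is handed in, with the robot touching nothing.
It also fails if it takes over 48 s, if anything falls off the work surface, if the arm or the gripper's body presses on something with over 40 N, if the wrist force passes 120 N, or if a joint passes its speed limit or range.

## Robot

A 6-joint arm with a two-finger parallel gripper is mounted at the origin on a cart in front of the work surface, level with it; the furniture and walls round the work are solid. World frame = base frame: x ahead of the robot, y to its left, z up, the work surface at z = 0. Lengths are in m, angles in degrees, forces in N, time in s.
With the tool pointing down it reaches from about 0.35 to 0.875 m from the base axis. Payload 4.2 kg.
Tool frame: the origin (TCP) lies between the finger pads; the fingertips stand 19 mm ahead of it and the grasp point (between the pads) is the TCP; z points along the fingers, y is the line along which they close (so a half turn about z gives the same grasp; the last joint's range is limited). The gripper opens to 87 mm and grips with 3 to 60 N. Pads are 19 mm wide; open, the fingers measure 117 mm over their backs; the gripper's body (75 mm by 190 mm) begins 51 mm behind the grasp point.
Start: joints at [-58.121, 22.042, 0.453, 0, -68.411, -14.817], TCP at [0.183, -0.597, 0.242] pointing down, gripper open.
Joint ranges: [-179.83, 179.83], [-69.29, 118.12], [-61.27, 80.66], [-181.25, 117.63], [-171.15, -9.14], [-177.46, 177.46]. Speed limits (degrees/s): [159.86, 159.86, 180, 180, 180, 180].

## Interface

Orientations are given as a 3x3 rotation matrix whose columns are the frame's x, y, z axes.
In Python, from station import r gives the robot as it stands.
- The arm moves only by the tool drive_tool, never from a script. Its argument "steps" is one flat list of numbers, 7 for each row, row after row: the turn, a rotation vector about the tool's x, y, z in rad, then the shift along the tool's x, y, z in m, then the opening, from 0 (shut) to 1 (fully open). A call has 1 to 10 rows; each row shifts and turns the commanded pose from where the row before left it, along the tool's axes as they then stand; what a row does not reach is not made up. A row lasts 1/12 s, in which the tool goes at most 41.7 mm and 7.16 degrees, less where a joint would pass 70% of its speed; a pose out of reach is approached as far as the arm can. A call is refused whole if a number of a shift passes 0.0417 or a number of a turn 0.125, either way. A call with a gripper value outside its range is refused whole. The fingers move at their own pace and stop on an object; the grip force is fixed at half the most. Time passes only in rows, so rows that do not move let the fingers close. It gives the time, the measured TCP pose, the force, the opening and the grip force at its end, in the units of the state.
- r.sense(): the state, without advancing time (a new reading comes with each control period).
- r.capture(name): name is "side" or "top"; returns the picture (384x512x3 uint8, blue, green, red); there is no depth.
- r.camera_params(name): a dict with "camera_matrix" (3x3 intrinsics, pixels), "extrinsics" (4x4, takes a point from world to camera coordinates). Camera axes: x right, y down, z forward; pixel columns grow to the right and rows downward; lengths in m; the calibration is good to about 2 mm. A picture is of the moment at which its call begins. camera_params takes no time and is no camera call.
- r.finish_job(): hands the job in; it is judged then, once.
The state is a dict: "time_s": time; "joints": joint angles; "joint_velocities": joint speeds; "effort": joint torques, N m; "tcp_pos": TCP position; "ee_rot": TCP orientation; "wrist_force": force on the tool from outside, world axes, zero at the start; "moment": the same for the moment, N m; "gripper_width": opening from 0.0 (shut) to 1.0 (fully open); "gripper_force": force on a finger pad.
Only numpy, scipy, OpenCV 4.12 (cv2) and the standard library are available. Lean on these libraries where they do the work, as an engineer would, in place of code of your own. Each camera call takes 0.05 s, during which the arm holds its last target. There are 200 camera calls.

## Working session

There is one attempt and no reset: what is moved stays moved. The work goes in short steps, Python scripts to look and compute and a tool call to move; the robot and the scene stay as the last step left them, time stands still between calls to the robot, and variables do not carry over. Pictures are saved under pics/ and viewed, at most 10 in all, crops included, and the job is handed in when it is done.

Besides the shell and the picture viewer there is one more tool, called after "Emit:" as name(argument=value, ...) on one line, values as JSON. drive_tool: Moves the arm, as the interface text tells. Its arguments: {"type":"object","properties":{"steps":{"type":"array"}},"required":["steps"]}

```bash
mkdir -p pics; python3 - <<'E'
from station import r
import cv2,numpy as np
for n in("side","top"):
    cv2.imwrite(f"pics/{n}0.png",r.capture(n))
    p=r.camera_params(n);print(n,np.round(p["camera_matrix"],1).tolist(),np.round(p["extrinsics"],4).tolist())
s=r.sense();print(s["time_s"],s["tcp_pos"],np.round(s["ee_rot"],3).tolist())
E
```

```text
side [[372.0, 0.0, 251.8], [0.0, 372.0, 192.8], [0.0, 0.0, 1.0]] [[-0.8841, -0.4674, -0.004, 0.6589], [-0.2223, 0.4282, -0.8759, 0.098], [0.4111, -0.7735, -0.4824, 0.8511], [0.0, 0.0, 0.0, 1.0]]
top [[404.4, 0.0, 253.8], [0.0, 404.4, 195.7], [0.0, 0.0, 1.0]] [[0.0001, -1.0, -0.0015, 0.2385], [-0.9946, 0.0, -0.1037, 0.61], [0.1037, 0.0015, -0.9946, 0.9041], [0.0, 0.0, 0.0, 1.0]]
0.1 [ 0.18325916 -0.5969878   0.24057754] [[-0.956, -0.293, -0.001], [-0.293, 0.956, 0.002], [0.0, 0.002, -1.0]]
```

View pics/side0.png

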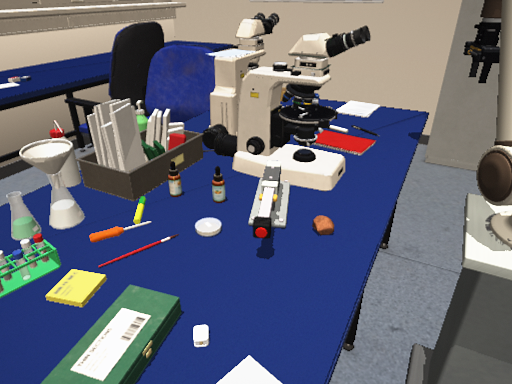

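View pics/top0.png

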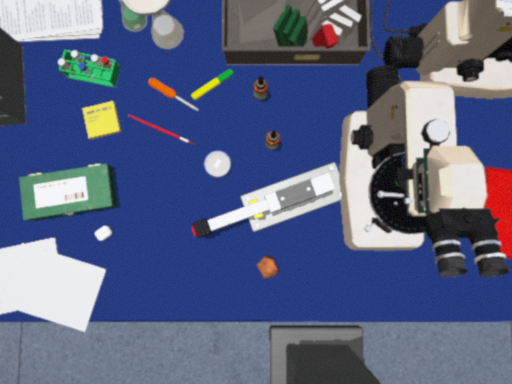

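```bash
cat > h.py <<'E'
from station import r
import cv2,numpy as np
def ray(n,uv):
    p=r.camera_params(n);E=np.array(p["extrinsics"]);d=E[:3,:3].T@np.linalg.inv(p["camera_matrix"])@np.array([*uv,1.])
    return -E[:3,:3].T@E[:3,3],d
def onz(n,uv,z):
    c,d=ray(n,uv);return c+d*(z-c[2])/d[2]
def blobs(n,im,lo,hi,box,mn=4):
    x0,y0,x1,y1=box;h=cv2.cvtColor(im,cv2.COLOR_BGR2HSV)[y0:y1,x0:x1]
    k,l,s,c=cv2.connectedComponentsWithStats(cv2.inRange(h,np.array(lo),np.array(hi)))
    return [(s[i].tolist(),(c[i]+[x0,y0]).round(2),np.argwhere(l==i)[:,::-1]+[x0,y0]) for i in range(1,k) if s[i][4]>=mn]
E
python3 - <<'E'
from h import *
t=cv2.imread("pics/top0.png");s=cv2.imread("pics/side0.png")
for nm,lo,hi in(("brass",(18,100,100),(35,255,255)),("red",(0,150,60),(8,255,255)),("black",(0,0,0),(180,255,55)),("dark",(0,0,40),(180,70,110)),("white",(0,0,190),(180,60,255)),("foot",(0,0,120),(180,60,255))):
    print(nm)
    for b in blobs("top",t,lo,hi,(185,160,345,245)):
        print(b[0],b[1],onz("top",b[1],.07).round(4),cv2.minAreaRect(b[2].astype(np.float32)))
print("side brass",[(b[0],b[1]) for b in blobs("side",s,(18,100,100),(35,255,255),(240,155,300,245))])
print("side red",[(b[0],b[1]) for b in blobs("side",s,(0,150,60),(8,255,255),(240,200,300,245))])
a=cv2.resize(t[155:245,185:345],None,fx=5,fy=5,interpolation=cv2.INTER_CUBIC)
cv2.imwrite("pics/c.png",a)
E
```

```text
brass
[65, 39, 7, 5, 21] [253. 201.] [0.5941 0.2402 0.07  ] ((253.0, 201.0), (2.5298216342926025, 6.957010269165039), 71.56504821777344)
[69, 53, 9, 5, 33] [258.45 215.33] [0.5623 0.2281 0.07  ] ((258.0, 215.0), (4.0, 8.0), 90.0)
red
[9, 67, 3, 8, 8] [194.75 230.5 ] [0.5289 0.3683 0.07  ] ((194.70001220703125, 230.60000610351562), (7.273237705230713, 0.9486832022666931), 71.56504821777344)
black
[9, 60, 18, 17, 167] [202.24 228.13] [0.5341 0.3519 0.07  ] ((202.3965606689453, 228.24139404296875), (15.598407745361328, 13.184368133544922), 68.19859313964844)
dark
[121, 37, 7, 4, 8] [309.  198.5] [0.5997 0.116  0.07  ] ((309.0000305175781, 198.50003051757812), (0.8944271206855774, 6.708203315734863), 63.43495178222656)
[108, 43, 6, 2, 7] [295.43 203.43] [0.5887 0.1462 0.07  ] ((295.45001220703125, 203.3500213623047), (0.9486832022666931, 5.0596442222595215), 71.56504821777344)
[100, 46, 5, 2, 5] [287.  206.4] [0.5821 0.1649 0.07  ] ((286.95001220703125, 206.3500213623047), (0.6324554085731506, 4.110960960388184), 71.56504821777344)
[9, 60, 19, 17, 197] [202.1  227.79] [0.5349 0.3522 0.07
[... 226 characters left out ...]
, 2891] [282.7  199.13] [0.5983 0.1743 0.07  ] ((274.8905029296875, 202.94886779785156), (36.90824890136719, 139.08941650390625), 70.01689910888672)
[122, 27, 4, 4, 13] [308.38 188.38] [0.6223 0.117  0.07  ] ((308.5, 188.5), (3.0, 3.0), 90.0)
[96, 37, 4, 3, 10] [282.2 198. ] [0.6008 0.1754 0.07  ] ((282.5, 198.0), (3.0, 2.0), 0.0)
foot
[20, 0, 26, 17, 379] [217.42 167.04] [0.6704 0.3198 0.07  ] ((217.5, 168.0), (16.0, 25.0), 90.0)
[22, 0, 138, 82, 4479] [289.34 198.44] [0.5998 0.1596 0.07  ] ((275.5, 200.5), (81.0, 137.0), 90.0)
side brass [([19, 39, 4, 6, 16], array([260.38, 196.19])), ([33, 39, 5, 8, 29], array([274.59, 197.41]))]
side red [([15, 27, 13, 11, 108], array([260.81, 232.01]))]
```

View pics/c.png

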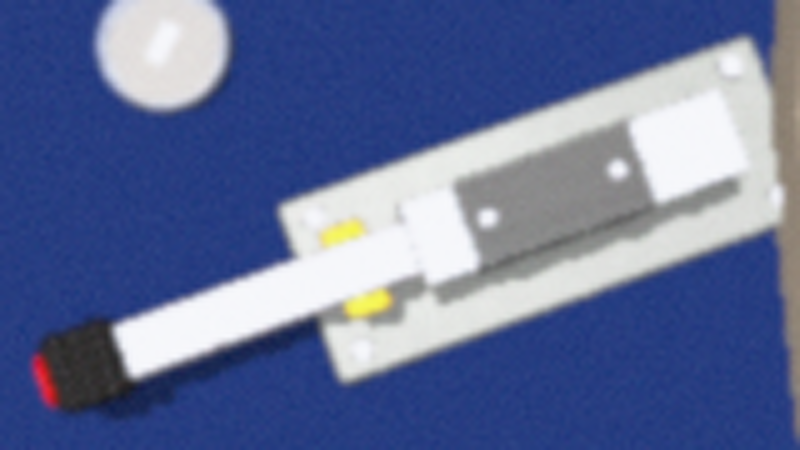

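```bash
python3 - <<'E'
from h import *
P=lambda x,y:(185+x/5-.4,155+y/5-.4)
f=lambda x,y,z:onz("top",P(x,y),z).round(4)
sl=[f(*p,.088) for p in((402,203),(425,287),(718,92),(747,170))]
co=[f(*p,.091) for p in((457,182),(483,272),(630,122),(657,203))]
bo=[f(*p,.082) for p in((112,330),(140,380),(400,232),(415,270))]
print("sleeve",sl);print("collar",co)
m=(sl[0]+sl[1])/2;e=(sl[2]+sl[3])/2
print("mouth",m,"end",e,np.linalg.norm(e-m),np.degrees(np.arctan2(*(e-m)[1::-1])))
cm=[(co[0]+co[1])/2,(co[2]+co[3])/2];print("collar f,b",cm)
ft=[f(*p,.013) for p in((278,205),(343,383),(748,36))];print("foot",np.degrees(np.arctan2(*(ft[2]-ft[0])[1::-1])),np.degrees(np.arctan2(*(ft[0]-ft[1])[1::-1]))-90,(ft[0]+ft[1])/2)
b=[f(343,232,.074),f(368,302,.074)];print("buttons",b,(b[0]+b[1])/2)
g=onz("top",(202.3,228.0),.085);print("grip",g)
d=(e-m)/np.linalg.norm(e-m)
for nm,p in(("btn",(b[0]+b[1])/2),("cf",cm[0]),("cb",cm[1]),("grip",g),("foot",(ft[0]+ft[1])/2)):
    q=(p-m)[:2];print(nm,"along",q@d[:2],"lat",d[0]*q[1]-d[1]*q[0])
def tri(a,b):
    c1,d1=ray("top",a);c2,d2=ray("side",b);k=np.linalg.lstsq(np.c_[d1,-d2],c2-c1,rcond=None)[0]
    return ((c1+k[0]*d1+c2+k[1]*d2)/2).round(3),np.linalg.norm(c1+k[0]*d1-c2-k[1]*d2).round(3)
for a,b2 in(((482,270),(364,33)),((452,270),(345,45)),((452,270),(364,33)),((256.1,208.4),(267.5,196.8)),((194,231),(260.8,232))): print(tri(a,b2))
for n,uv,z in(("petri",(217,163),.015),("rock",(267,267),.02),("bottle",(272,139),.1)): print(n,onz("top",uv,z).round(3))
E
```

```text
sleeve [array([0.6051, 0.214 , 0.088 ]), array([0.5686, 0.2041, 0.088 ]), array([0.654 , 0.0757, 0.088 ]), array([0.6196, 0.0637, 0.088 ])]
collar [array([0.614 , 0.1902, 0.091 ]), array([0.5749, 0.1792, 0.091 ]), array([0.6403, 0.1148, 0.091 ]), array([0.6048, 0.1036, 0.091 ])]
mouth [0.58685 0.20905 0.088  ] end [0.6368 0.0697 0.088 ] 0.14803183779173995 -70.27978457013965
collar f,b [array([0.59445, 0.1847 , 0.091  ]), array([0.62255, 0.1092 , 0.091  ])]
foot -70.10953173016121 -69.87977000949357 [0.5702  0.25525 0.013  ]
buttons [array([0.5937, 0.2397, 0.074 ]), array([0.5628, 0.2287, 0.074 ])] [0.57825 0.2342  0.074  ]
grip [0.53406246 0.34984033 0.085     ]
btn along -0.02657686723807955 lat 0.0003906760928102191
cf along 0.02548635858529156 lat -0.001062085713082886
cb along 0.10604011092589366 lat -8.587679643548563e-05
grip along -0.15034516015205293 lat -0.002185119359286787
foot along -0.049108608043003245 lat -8.435685313560454e-05
(array([ 0.471, -0.074,  0.402]), np.float64(0.003))
(array([ 0.486, -0.036,  0.381]), np.float64(0.039))
(array([ 0.467, -0.033,  0.405]), np.float64(0.006))
(array([0.579, 0.234, 0.068]), np.float64(0.002))
(array([0.528, 0.37 , 0.069]), np.float64(0.001))
petri [0.69  0.326 0.015]
rock [0.446 0.208 0.02 ]
bottle [0.727 0.199 0.1  ]
```

Emit:
drive_tool(steps=[0,0,0,-0.0226,0.0277,0,1,0,0,0,-0.0226,0.0277,0,1,0,0,0,-0.0226,0.0277,0,1,0,0,0,-0.0226,0.0277,0,1,0,0,0,-0.0226,0.0277,0,1,0,0,0,-0.0226,0.0277,0,1,0,0,0,-0.0226,0.0277,0,1,0,0,0,-0.0226,0.0277,0,1,0,0,0,-0.0226,0.0277,0,1,0,0,0,-0.0226,0.0277,0,1])

```text
time_s: 0.93
tcp_pos: [0.3181, -0.2646, 0.2414]
ee_rot: [[-0.956, -0.293, -0.0], [-0.293, 0.956, 0.0], [0.0, 0.0, -1.0]]
wrist_force: [0.0, -0.5, 0.6]
gripper_width: 0.999
gripper_force: 0.0
```

Emit:
drive_tool(steps=[0,0,0,-0.0226,0.0277,0,1,0,0,0,-0.0226,0.0277,0,1,0,0,0,-0.013,0.031,0,1,0,0,0,-0.013,0.031,0,1,0,0,0,-0.013,0.031,0,1,0,0,0,-0.013,0.031,0,1,0,0,0,-0.013,0.031,0,1,0,0,0,-0.013,0.031,0,1,0,0,0,-0.013,0.031,0,1,0,0,0,-0.013,0.031,0,1])

```text
time_s: 1.77
tcp_pos: [0.3712, 0.0691, 0.2415]
ee_rot: [[-0.956, -0.294, 0.0], [-0.294, 0.956, 0.0], [-0.0, 0.0, -1.0]]
wrist_force: [0.1, -0.5, -0.2]
gripper_width: 1.007
gripper_force: 0.0
```

Emit:
drive_tool(steps=[0,0,0,-0.0144,0.0272,0,1,0,0,0,-0.0144,0.0272,0,1,0,0,0,-0.0144,0.0272,0,1,0,0,0,-0.0144,0.0272,0,1,0,0,0,-0.0144,0.0272,0,1,0,0,-0.124,0,0,0,1,0,0,-0.124,0,0,0,1,0,0,-0.124,0,0,0,1,0,0,-0.124,0,0,0,1,0,0,-0.124,0,0,0,1])

```text
time_s: 2.6
tcp_pos: [0.4004, 0.2185, 0.2411]
ee_rot: [[-0.603, -0.798, -0.001], [-0.798, 0.603, -0.001], [0.001, 0.0, -1.0]]
wrist_force: [0.2, 0.0, -0.8]
gripper_width: 1.0
gripper_force: 0.0
```

Emit:
drive_tool(steps=[0,0,-0.124,0,0,0,1,0,0,-0.124,0,0,0,1,0,0,-0.124,0,0,0,1,0,0,-0.124,0,0,0,1,0,0,-0.124,0,0,0,1,0,0,-0.124,0,0,0,1,0,0,-0.124,0,0,0,1,0,0,-0.124,0,0,0,1])

```text
time_s: 3.27
tcp_pos: [0.4004, 0.2184, 0.2411]
ee_rot: [[0.338, -0.941, -0.001], [-0.941, -0.338, -0.001], [0.0, 0.001, -1.0]]
wrist_force: [-0.0, -0.6, -0.2]
gripper_width: 1.003
gripper_force: 0.0
```

Emit:
drive_tool(steps=[0,0,0,0.0073,-0.0345,0,1,0,0,0,0.0073,-0.0345,0,1,0,0,0,0.0073,-0.0345,0,1,0,0,0,0.0073,-0.0345,0,1,0,0,0,0.0073,-0.0345,0,1,0,0,0,0,0,0.04,1,0,0,0,0,0,0.04,1,0,0,0,0,0,0.04,1,0,0,0,0,0,0,1])

```text
time_s: 4.02
tcp_pos: [0.5702, 0.2383, 0.112]
ee_rot: [[0.33, -0.944, -0.017], [-0.944, -0.33, -0.009], [0.003, 0.019, -1.0]]
wrist_force: [-1.2, 0.1, -1.7]
gripper_width: 1.0
gripper_force: 0.0
```

```bash
python3 - <<'E'
from h import *
s=r.capture("side");t=r.capture("top")
a=cv2.resize(s[130:250,200:340],None,fx=4,fy=4,interpolation=cv2.INTER_CUBIC)
b=cv2.resize(t[150:250,180:280],None,fx=2.2,fy=4.8)
cv2.imwrite("pics/d.png",np.hstack([a,b]))
E
```

```text
(no output)
```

View pics/d.png

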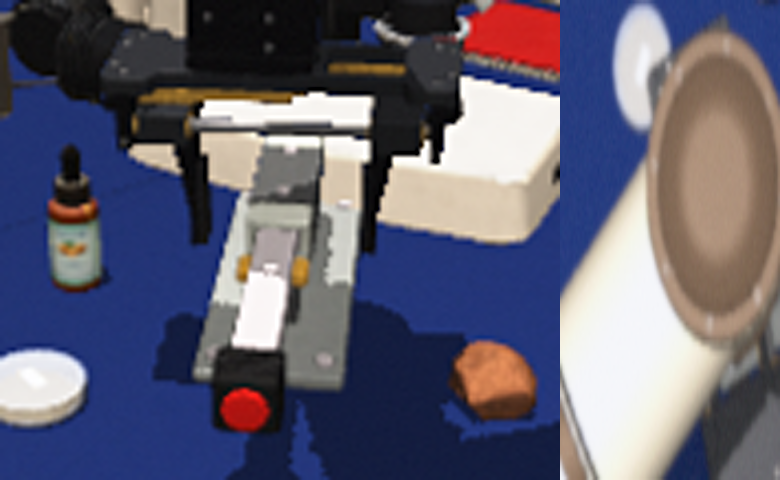

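Emit:
drive_tool(steps=[0,0,0,0,0,0,1])

```text
time_s: 4.2
tcp_pos: [0.5771, 0.2425, 0.1242]
ee_rot: [[0.334, -0.943, 0.004], [-0.943, -0.334, 0.002], [-0.0, -0.004, -1.0]]
wrist_force: [0.1, 0.4, 1.0]
gripper_width: 0.999
gripper_force: 0.0
```

Emit:
drive_tool(steps=[0,0,0,-0.001,0.002,0.018,1,0,0,0,0,0,0.018,1,0,0,0,0,0,0.018,1,0,0,0,0,0,0,1,0,0,0,0,0,0,0.4,0,0,0,0,0,0,0.4,0,0,0,0,0,0,0.4,0,0,0,0,0,0,0.4,0,0,0,0,0,0,0.4])

```text
time_s: 4.95
tcp_pos: [0.5738, 0.2422, 0.0688]
ee_rot: [[0.333, -0.943, 0.002], [-0.943, -0.333, 0.001], [-0.001, -0.002, -1.0]]
wrist_force: [0.1, -0.6, -0.4]
gripper_width: 0.706
gripper_force: 0.0
```

Emit:
drive_tool(steps=[0,0,0,0,0,0,0,0,0,0,0,0,0,0,0,0,0,0,0,0,0,0,0,0,0,0,0,0,0,0,0,0,0,0,0,0,0,0,0,0,0,0])

```text
time_s: 5.45
tcp_pos: [0.5754, 0.243, 0.0678]
ee_rot: [[0.333, -0.943, 0.005], [-0.943, -0.333, 0.003], [-0.001, -0.005, -1.0]]
wrist_force: [5.1, 2.0, -3.6]
gripper_width: 0.28
gripper_force: 30.0
```

Emit:
drive_tool(steps=[0,0,0,0.001,-0.0015,0,0,0,0,0,0.002,0,0,0,0,0,0,0.002,0,0,0,0,0,0,0.002,0,0,0,0,0,0,0.002,0,0,0,0,0,0,0.002,0,0,0,0,0,0,0.002,0,0,0,0,0,0,0.001,0,0,0,0,0,0,0.001,0,0,0,0,0,0,0,0,0,0])

```text
time_s: 6.28
tcp_pos: [0.5807, 0.2283, 0.0678]
ee_rot: [[0.333, -0.943, 0.002], [-0.943, -0.333, 0.001], [-0.0, -0.002, -1.0]]
wrist_force: [4.2, 2.3, -1.0]
gripper_width: 0.274
gripper_force: 30.0
```

Emit:
drive_tool(steps=[0,0,0,0.001,0,0,0,0,0,0,0.001,0,0,0,0,0,0,0.001,0,0,0,0,0,0,0.001,0,0,0,0,0,0,0,0,0,0])

```text
time_s: 6.7
tcp_pos: [0.5821, 0.2246, 0.0678]
ee_rot: [[0.333, -0.943, 0.002], [-0.943, -0.333, 0.001], [-0.0, -0.002, -1.0]]
wrist_force: [5.0, 3.7, -1.8]
gripper_width: 0.269
gripper_force: 30.0
```

Emit:
drive_tool(steps=[0,0,0,0.001,0,0,0,0,0,0,0.001,0,0,0,0,0,0,0.0005,0,0,0,0,0,0,0,0,0,0])

```text
time_s: 7.03
tcp_pos: [0.5829, 0.2223, 0.0678]
ee_rot: [[0.333, -0.943, 0.002], [-0.943, -0.333, 0.001], [-0.0, -0.002, -1.0]]
wrist_force: [4.6, 3.2, -1.9]
gripper_width: 0.269
gripper_force: 30.0
```

Emit:
drive_tool(steps=[0,0,0,0,0,0,1,0,0,0,0,0,0,1,0,0,0,0,0,0,1,0,0,0,0,0,0,1,0,0,0,0,0,-0.03,1,0,0,0,0,0,-0.03,1,0,0,0,-0.038,0,-0.01,1,0,0,0,-0.038,0,0,1,0,0,0,-0.039,0,0,1,0,0,0,0,0,0,1])

```text
time_s: 7.87
tcp_pos: [0.5412, 0.3349, 0.1374]
ee_rot: [[0.338, -0.941, -0.001], [-0.941, -0.338, 0.0], [-0.0, 0.001, -1.0]]
wrist_force: [-0.2, -0.2, 1.4]
gripper_width: 0.941
gripper_force: 0.0
```

```bash
python3 - <<'E'
from h import *
s=r.capture("side");t=r.capture("top")
cv2.imwrite("pics/s1.png",s);cv2.imwrite("pics/t1.png",t)
a=cv2.resize(s[150:250,225:315],None,fx=4.4,fy=4.4,interpolation=cv2.INTER_CUBIC)
b=cv2.resize(t[160:248,210:290],None,fx=4,fy=5,interpolation=cv2.INTER_CUBIC)
cv2.imwrite("pics/e.png",np.hstack([a,b]))
for b in blobs("side",s,(15,100,90),(35,255,255),(240,155,300,245),2):print(b[0])
x=r.sense();print(x["time_s"],x["tcp_pos"],x["wrist_force"])
E
```

```text
[45, 0, 14, 2, 15]
[0, 5, 28, 4, 78]
[34, 36, 1, 4, 4]
7.9667 [0.54199485 0.33094119 0.13680079] [ 0.18018618 -0.14449298  0.01750504]
```

View pics/e.png

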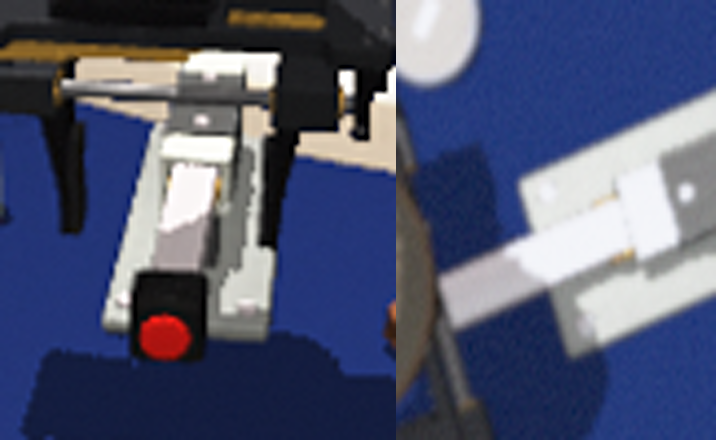

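Emit:
drive_tool(steps=[0,0,0,0,-0.002,0.023,1,0,0,0,0,0,0.023,1,0,0,0,0,0,0.023,1,0,0,0,0,0,0,0.5,0,0,0,0,0,0,0.3,0,0,0,0,0,0,0.3,0,0,0,0,0,0,0.3,0,0,0,0,0,0,0.3,0,0,0,0,0,0,0.3,0,0,0,0,0,0,0.3])

```text
time_s: 8.8
tcp_pos: [0.5458, 0.3314, 0.0695]
ee_rot: [[0.333, -0.943, 0.001], [-0.943, -0.333, 0.001], [-0.001, -0.001, -1.0]]
wrist_force: [-0.3, 0.1, -0.6]
gripper_width: 0.553
gripper_force: 0.0
```

Emit:
drive_tool(steps=[0,0,0,0,0,0,0.3,0,0,0,0,0,0,0.3,0,0,0,0,0,0,0.3,0,0,0,0,0,0,0.3])

```text
time_s: 9.13
tcp_pos: [0.5435, 0.3305, 0.0687]
ee_rot: [[0.333, -0.943, -0.004], [-0.943, -0.333, -0.002], [0.001, 0.005, -1.0]]
wrist_force: [-5.3, 0.7, 4.5]
gripper_width: 0.389
gripper_force: 29.9
```

Emit:
drive_tool(steps=[0,0,0,0.002,0.0015,0,0.3,0,0,0,0.004,0,0,0.3,0,0,0,0.004,0,0,0.3,0,0,0,0.004,0,0,0.3,0,0,0,0.004,0,0,0.3,0,0,0,0.004,0,0,0.3,0,0,0,0.004,0,0,0.3,0,0,0,0.004,0,0,0.3,0,0,0,0.004,0,0,0.3,0,0,0,0,0,0,0.3])

```text
time_s: 9.97
tcp_pos: [0.5548, 0.2995, 0.0688]
ee_rot: [[0.333, -0.943, -0.001], [-0.943, -0.333, 0.001], [-0.001, 0.0, -1.0]]
wrist_force: [-2.8, 3.8, 1.8]
gripper_width: 0.386
gripper_force: 29.9
```

Emit:
drive_tool(steps=[0,0,0,0.003,0,0,0.3,0,0,0,0.003,0,0,0.3,0,0,0,0.003,0,0,0.3,0,0,0,0.003,0,0,0.3,0,0,0,0.003,0,0,0.3,0,0,0,0.003,0,0,0.3,0,0,0,0.003,0,0,0.3,0,0,0,0.003,0,0,0.3,0,0,0,0,0,0,0.3])

```text
time_s: 10.72
tcp_pos: [0.5631, 0.2769, 0.0688]
ee_rot: [[0.333, -0.943, -0.0], [-0.943, -0.333, 0.001], [-0.001, -0.0, -1.0]]
wrist_force: [-1.7, 4.7, 2.0]
gripper_width: 0.39
gripper_force: 29.9
```

Emit:
drive_tool(steps=[0,0,0,0.001,0,0,0.3,0,0,0,0.001,0,0,0.3,0,0,0,0.001,0,0,0.3,0,0,0,0.001,0,0,0.3,0,0,0,0.001,0,0,0.3,0,0,0,0.001,0,0,0.3,0,0,0,0.001,0,0,0.3,0,0,0,0,0,0,0.3])

```text
time_s: 11.38
tcp_pos: [0.5654, 0.2706, 0.0688]
ee_rot: [[0.333, -0.943, -0.0], [-0.943, -0.333, 0.001], [-0.001, -0.0, -1.0]]
wrist_force: [-2.6, 5.3, 1.8]
gripper_width: 0.389
gripper_force: 29.9
```

Emit:
drive_tool(steps=[0,0,0,0.001,0,0,0.3,0,0,0,0.001,0,0,0.3,0,0,0,0.001,0,0,0.3,0,0,0,0,0,0,0.3])

```text
time_s: 11.72
tcp_pos: [0.5664, 0.2678, 0.0688]
ee_rot: [[0.333, -0.943, -0.0], [-0.943, -0.333, 0.001], [-0.001, -0.0, -1.0]]
wrist_force: [-1.3, 4.8, 1.6]
gripper_width: 0.385
gripper_force: 29.9
```

Emit:
drive_tool(steps=[0,0,0,0.001,0,0,0.3,0,0,0,0,0,0,0.3])

```text
time_s: 11.88
tcp_pos: [0.5667, 0.2669, 0.0688]
ee_rot: [[0.333, -0.943, -0.0], [-0.943, -0.333, 0.001], [-0.001, -0.0, -1.0]]
wrist_force: [-1.4, 5.9, 1.9]
gripper_width: 0.388
gripper_force: 29.9
```

Emit:
drive_tool(steps=[0,0,0,0.001,0,0,0.3,0,0,0,0,0,0,0.3])

```text
time_s: 12.05
tcp_pos: [0.567, 0.266, 0.0688]
ee_rot: [[0.333, -0.943, -0.0], [-0.943, -0.333, 0.001], [-0.001, -0.0, -1.0]]
wrist_force: [-2.4, 5.3, 2.3]
gripper_width: 0.387
gripper_force: 29.9
```

Emit:
drive_tool(steps=[0,0,0,0.001,0,0,0.3,0,0,0,0,0,0,0.3])

```text
time_s: 12.22
tcp_pos: [0.5673, 0.2651, 0.0688]
ee_rot: [[0.333, -0.943, -0.0], [-0.943, -0.333, 0.001], [-0.001, -0.0, -1.0]]
wrist_force: [-2.5, 5.9, 3.5]
gripper_width: 0.392
gripper_force: 29.9
```

Emit:
drive_tool(steps=[0,0,0,0.001,0,0,0.3,0,0,0,0,0,0,0.3])

```text
time_s: 12.38
tcp_pos: [0.5677, 0.2642, 0.0688]
ee_rot: [[0.333, -0.943, -0.0], [-0.943, -0.333, 0.001], [-0.001, -0.0, -1.0]]
wrist_force: [-2.8, 5.2, 3.3]
gripper_width: 0.384
gripper_force: 29.9
```

Emit:
drive_tool(steps=[0,0,0,0.001,0,0,0.3,0,0,0,0,0,0,0.3])

```text
time_s: 12.55
tcp_pos: [0.568, 0.2632, 0.0688]
ee_rot: [[0.333, -0.943, -0.0], [-0.943, -0.333, 0.001], [-0.001, -0.0, -1.0]]
wrist_force: [-1.7, 5.5, 1.7]
gripper_width: 0.388
gripper_force: 29.9
```

Emit:
drive_tool(steps=[0,0,0,0.001,0,0,0.3,0,0,0,0,0,0,0.3])

```text
time_s: 12.72
tcp_pos: [0.5684, 0.2622, 0.0688]
ee_rot: [[0.333, -0.943, -0.0], [-0.943, -0.333, 0.001], [-0.001, -0.0, -1.0]]
wrist_force: [-1.3, 6.3, 2.6]
gripper_width: 0.388
gripper_force: 29.9
```

Emit:
drive_tool(steps=[0,0,0,0.001,0,0,0.3,0,0,0,0.001,0,0,0.3,0,0,0,0,0,0,0.3])

```text
time_s: 12.97
tcp_pos: [0.5691, 0.2603, 0.0688]
ee_rot: [[0.333, -0.943, -0.0], [-0.943, -0.333, 0.001], [-0.001, -0.0, -1.0]]
wrist_force: [-2.4, 6.2, 1.5]
gripper_width: 0.389
gripper_force: 29.9
```

Emit:
drive_tool(steps=[0,0,0,0.001,0,0,0.3,0,0,0,0,0,0,0.3])

```text
time_s: 13.13
tcp_pos: [0.5694, 0.2594, 0.0688]
ee_rot: [[0.333, -0.943, -0.0], [-0.943, -0.333, 0.001], [-0.001, -0.0, -1.0]]
wrist_force: [-2.1, 6.3, 1.5]
gripper_width: 0.387
gripper_force: 29.9
```

```bash
python3 - <<'E'
from h import *
s=r.capture("side");t=r.capture("top")
cv2.imwrite("pics/s2.png",s);cv2.imwrite("pics/t2.png",t)
a=cv2.resize(s[140:240,225:315],None,fx=4.4,fy=4.4,interpolation=cv2.INTER_CUBIC)
b=cv2.resize(t[160:248,230:310],None,fx=4,fy=5,interpolation=cv2.INTER_CUBIC)
cv2.imwrite("pics/f.png",np.hstack([a,b]))
d=np.array([.336,-.942])
for n in("side0","s1","s2"):
  c=max(blobs("side",cv2.imread(f"pics/{n}.png"),(0,150,60),(8,255,255),(240,190,290,245)),key=lambda q:q[0][4])
  p=onz("side",c[1],.07)[:2];print(n,c[0],p,(p-[.587,.209])@d)
E
```

```text
side0 [15, 37, 13, 11, 108] [0.52782468 0.3720154 ] -0.17344341256667137
s1 [17, 31, 12, 11, 102] [0.53472563 0.35226021] -0.15251530175304376
s2 [21, 13, 11, 10, 91] [0.56077748 0.28167654] -0.07727206495817787
```

View pics/f.png

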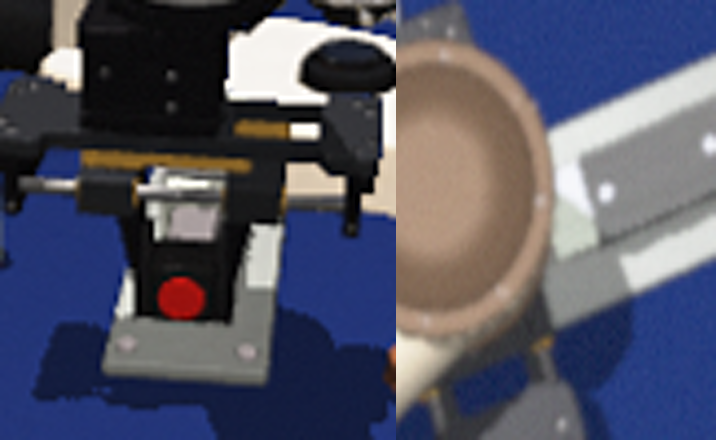

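Emit:
drive_tool(steps=[0,0,0,0.001,0,0,0.3,0,0,0,0.001,0,0,0.3,0,0,0,0,0,0,0.3])

```text
time_s: 13.48
tcp_pos: [0.5701, 0.2574, 0.0688]
ee_rot: [[0.333, -0.943, 0.0], [-0.943, -0.333, 0.001], [-0.001, -0.0, -1.0]]
wrist_force: [-1.8, 5.2, 1.9]
gripper_width: 0.393
gripper_force: 29.9
```

Emit:
drive_tool(steps=[0,0,0,0.001,0,0,0.3,0,0,0,0.001,0,0,0.3,0,0,0,0,0,0,0.3])

```text
time_s: 13.73
tcp_pos: [0.5712, 0.2545, 0.0687]
ee_rot: [[0.333, -0.943, 0.0], [-0.943, -0.333, -0.0], [0.0, -0.0, -1.0]]
wrist_force: [1.2, 1.0, 2.1]
gripper_width: 0.39
gripper_force: 29.9
```

Emit:
drive_tool(steps=[0,0,0,0,0,0,0.3,0,0,0,0,0,0,0.3])

```text
time_s: 13.9
tcp_pos: [0.5713, 0.2542, 0.0688]
ee_rot: [[0.333, -0.943, 0.0], [-0.943, -0.333, -0.0], [0.0, -0.0, -1.0]]
wrist_force: [1.0, 1.2, 2.8]
gripper_width: 0.389
gripper_force: 30.0
```

```bash
python3 - <<'E'
from h import *
s=r.capture("side");cv2.imwrite("pics/s3.png",s)
c=max(blobs("side",s,(0,150,60),(8,255,255),(240,180,290,245)),key=lambda q:q[0][4])
print(onz("side",c[1],.07)[:2]@np.array([.336,-.942]),r.sense()["wrist_force"])
E
```

```text
-0.0710581878456185 [0.50177818 2.12738104 1.24828203]
```

Emit:
drive_tool(steps=[0,0,0,0,0,0,1,0,0,0,0,0,0,1,0,0,0,0,0,0,1,0,0,0,0,0,0,1,0,0,0,0,0,0,1,0,0,0,0,0,-0.035,1,0,0,0,0,0,-0.035,1,0,0,0,-0.03,0,-0.035,1,0,0,0,-0.03,0,-0.035,1,0,0,0,-0.04,0,-0.02,1])

```text
time_s: 14.78
tcp_pos: [0.5419, 0.3406, 0.2251]
ee_rot: [[0.33, -0.944, 0.005], [-0.944, -0.33, 0.003], [-0.001, -0.006, -1.0]]
wrist_force: [1.3, 0.9, 1.0]
gripper_width: 0.979
gripper_force: 0.0
```

```bash
python3 - <<'E'
from h import *
s=r.capture("side");t=r.capture("top")
a=cv2.resize(s[140:240,225:315],None,fx=4.4,fy=4.4,interpolation=cv2.INTER_CUBIC)
b=cv2.resize(t[160:248,250:330],None,fx=5,fy=5,interpolation=cv2.INTER_CUBIC)
cv2.imwrite("pics/g.png",np.hstack([a,b]))
for n,i in(("side",s),("top",t)):
  for b in blobs(n,i,(15,100,90),(35,255,255),(235,140,325,245),1):print(n,b[0],b[1])
print(r.sense()["time_s"])
E
```

```text
side [44, 37, 1, 2, 2] [279.  177.5]
top [35, 3, 2, 2, 3] [270.67 143.67]
14.8833
```

View pics/g.png

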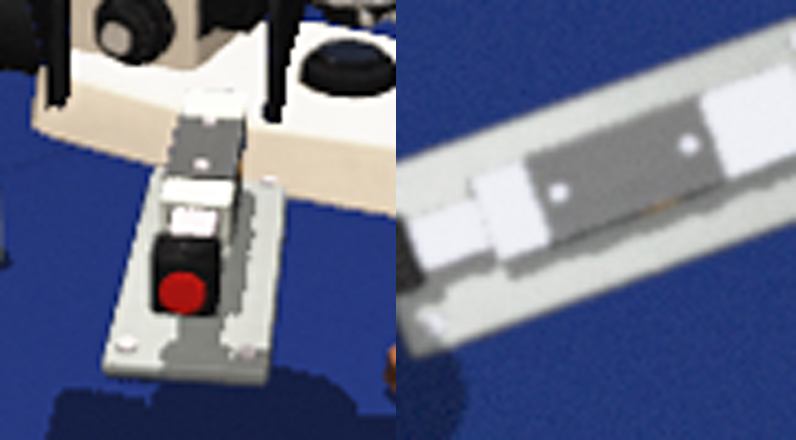

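Emit:
drive_tool(steps=[0,0,0,0.04,0,0.02,1,0,0,0,0.03,0,0.035,1,0,0,0,0.03,0,0.035,1,0,0,0,0,0,0.035,1,0,0,0,0,0,0.035,0.6,0,0,0,0,0,0,0.6,0,0,0,0,0,0,0.3,0,0,0,0,0,0,0.3,0,0,0,0,0,0,0.3,0,0,0,0,0,0,0.3])

```text
time_s: 15.72
tcp_pos: [0.5722, 0.2555, 0.0712]
ee_rot: [[0.333, -0.943, 0.004], [-0.943, -0.333, 0.003], [-0.001, -0.005, -1.0]]
wrist_force: [0.1, -0.1, 1.1]
gripper_width: 0.634
gripper_force: 0.0
```

Emit:
drive_tool(steps=[0,0,0,0,0,0,0.3,0,0,0,0,0,0,0.3,0,0,0,0,0,0,0.3,0,0,0,0,0,0,0.3])

```text
time_s: 16.05
tcp_pos: [0.5712, 0.2545, 0.0693]
ee_rot: [[0.333, -0.943, 0.001], [-0.943, -0.333, 0.0], [-0.0, -0.001, -1.0]]
wrist_force: [-1.1, 0.4, 2.3]
gripper_width: 0.387
gripper_force: 30.0
```

Emit:
drive_tool(steps=[0,0,0,0.0005,0,0,0.3,0,0,0,0.0005,0,0,0.3,0,0,0,0,0,0,0.3])

```text
time_s: 16.3
tcp_pos: [0.5715, 0.2536, 0.0693]
ee_rot: [[0.333, -0.943, 0.001], [-0.943, -0.333, 0.0], [-0.0, -0.001, -1.0]]
wrist_force: [-3.1, 0.7, 4.8]
gripper_width: 0.387
gripper_force: 30.0
```

Emit:
drive_tool(steps=[0,0,0,0,0,0,1,0,0,0,0,0,0,1,0,0,0,0,0,0,1,0,0,0,0,0,0,1,0,0,0,0,0,0,1,0,0,0,0,0,-0.035,1,0,0,0,0,0,-0.035,1,0,0,0,-0.03,0,-0.03,1,0,0,0,0,0,0,1,0,0,0,0,0,0,1])

```text
time_s: 17.13
tcp_pos: [0.5621, 0.2828, 0.1702]
ee_rot: [[0.334, -0.943, 0.004], [-0.943, -0.334, 0.003], [-0.002, -0.005, -1.0]]
wrist_force: [-0.1, -0.3, -0.9]
gripper_width: 0.978
gripper_force: 0.0
```

```bash
python3 -c "
from station import r
print(r.sense()['wrist_force'],r.finish_job())"
```

```text
the job is handed in; nothing more can be done
[-0.08291718 -0.31237997 -0.94557013] None
```

The boom is locked and the job was handed in at about 17 s: the click came about 76 mm inside the mouth, the right button shows in its window, the left is out of camera view but judged popped because drag then fell to about 2 N, push readings along the boom stayed under about 7 N, and I saw no contact with the bystanders (not re-measured).

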